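Line up the decorating bottles by height on the display strip

ROBOT

A 7-joint arm with a two-finger parallel gripper is mounted at the origin on a cart in front of the work surface, level with it; the furniture and walls round the work are solid. World frame = base frame: x ahead of the robot, y to its left, z up, the work surface at z = 0. Lengths are in m, angles in rad, forces in N, time in s.
With the tool pointing down it reaches from about 0.35 to 0.9 m from the base axis. Payload 8.1 kg.
Tool frame: the origin (TCP) lies between the finger pads; the fingertips stand 17 mm ahead of it and the grasp point (between the pads) lies 2 mm behind it; z points along the fingers, y is the line along which they close (so a half turn about z gives the same grasp; the last joint's range is limited). The gripper opens to 92 mm and grips with 3 to 60 N. Pads are 19 mm wide; open, the fingers measure 130 mm over their backs; the gripper's body (75 mm by 190 mm) begins 47 mm behind the grasp point.
Start: joints at [-1.257, 0.434, 0.025, 1.573, -0.012, 1.134, -0.075], TCP at [0.253, 0.571, 0.244] pointing down, gripper open.
Joint ranges: [-2.62, 2.62], [-0.44, 2.09], [-1.27, 1.32], [0.08, 2.57], [-1.32, 4.46], [0.12, 2], [-2.74, 2.74]. Speed limits (rad/s): [2.22, 2.22, 3.01, 3.01, 3.14, 3.14, 3.14].

INTERFACE

Orientations are given as a rotation vector (axis times angle).
In Python, from cell import observe, get_image, calibration, sign_off, look_for, regions_of, landmark_of gives the robot as it stands.
- The arm moves only by the tool jog_arm, never from a script. Its argument "plan" is a list of rows, each an object with "offset": the shift along the tool's x, y, z normalised to -1 to 1, where 1 is 0.15 m, a list of three; "twist": the turn, a rotation vector about the tool's x, y, z normalised to -1 to 1, where 1 is 2 pi rad, a list of three; "fingers": the gripper command: -1 is shut, 1 is fully open, values between are in proportion. In form: [{"offset": [x, y, z], "twist": [ax, ay, az], "fingers": fingers}, ...]. A call has 1 to 20 rows; each row is the pose to reach, as a shift and turn from the pose commanded when the call began, along the tool's axes at that moment, turning the shorter way round; what a row does not reach only later rows make up. A row lasts 1/8 s, in which the tool goes at most 62.5 mm and 10.7 degrees, less where a joint would pass 70% of its speed; a pose out of reach is approached as far as the arm can. A call with a number of a shift or a turn outside -1 to 1 is refused whole. A call with a gripper value outside its range is refused whole. The fingers move at their own pace and stop on an object; "newtons" is the grip in N (left out, the last holds). Time passes only in rows, so rows that repeat a pose let the fingers close. It gives the time, the measured TCP pose, the force, the opening and the grip force at its end, in the units of the state.
- observe(): the state, without advancing time (a new reading comes with each control period).
- get_image(name): name is "side" or "top"; returns the picture (400x640x3 uint8, red, green, blue); there is no depth.
- calibration(name): a dict with "fov_y" (degrees; the focal length in pixels is half the picture's height over the tangent of half this angle, whatever the lens; pixels are square), "cx", "cy" (the principal point, pixels), "position" and "attitude" of the camera in the world. Camera axes: x right, y down, z forward; pixel columns grow to the right and rows downward; lengths in m; the calibration is good to about 2 mm. A picture is of the moment at which its call begins. calibration takes no time and is no camera call.
- sign_off(): hands the job in; it is judged then, once.
Trained networks look in the newest picture that a camera, given by its name, has taken for a name from the list of things; names that differ only in an ending like _2 or _b are one class to them, and where a whole thing is asked for, a point or a joint stands for the part that bears it (a point fixed in the world has none). Each returns a list of dicts, best first, with "conf" (0 to 1); they miss things now and then, are a little off and sometimes report something else, mostly with a low value. They report only what shows in the picture. A call takes as long as a camera call. They do not tell look-alikes from the thing itself.
- look_for(thing, camera): "box" ([left, top, width, height] as shares, 0 to 1, of the picture: columns of its width, rows of its height, round what is visible of it).
- regions_of(thing, camera): "region" (400x640 bool, what is visible of it) and "box" ([left, top, width, height] as shares, 0 to 1, of the picture: columns of its width, rows of its height, round what is visible of it).
- landmark_of(thing, camera): "at" ([row, column] as shares, 0 to 1, of the picture: columns of its width, rows of its height: a listed point, or the origin of a listed thing).
The state is a dict: "clock": time; "joints": joint angles; "dq": joint speeds; "joint_efforts": joint torques, N m; "position": TCP position; "ee_rot": TCP orientation; "force": force on the tool from outside, world axes, zero at the start; "ft_torque": the same for the moment, N m; "width": opening from 0.0 (shut) to 1.0 (fully open); "gripper_force": force on a finger pad.
Only numpy, scipy, OpenCV 4.12 (cv2) and the standard library are available. Lean on these libraries where they do the work, as an engineer would, in place of code of your own. Each camera call takes 0.05 s, during which the arm holds its last target. There are 200 camera calls.

TASK

Stand the three bottles and the small jar on the wooden strip, one centred on each ring, in order of height: the tallest on the ring next to the red stud, falling to the shortest next to the white stud. Do not knock any of them over, and leave the steel jigger and the yellow lump where they are.

Things in the scene. Friction and masses are not known exactly. Their poses are not given: they have to be found in the camera images.
- tall_bottle: Slim blue bottle with a white paper band and a black cap, 150 mm high, 120 g. Body 44 mm across up to 93 mm height, then a shoulder up to about 113 mm, a neck 18 mm across from there to 134 mm, and a cap 22 mm across from 134 to 150 mm. Its origin is the centre of its underside, z up along its axis; it is round, so its yaw means nothing. It starts upright on the table.
- dropper_bottle: Amber bottle with a black dropper top and a coloured label, 102 mm high, 70 g. Body 33 mm across, its shoulder ending at about 62 mm height; black screw collar 24 mm across from 62 to 77 mm; soft-looking (rigid) bulb 13 mm across from there to the top. Its origin is the centre of its underside, z up along its axis; it is round, so its yaw means nothing. It starts upright on the table.
- green_bottle: Little green bottle with a white pointed cap, 68 mm high, 28 g. Body 25 mm across up to 43 mm height, cap at most 18 mm across above that. Its origin is the centre of its underside, z up along its axis; it is round, so its yaw means nothing. It starts upright on the table.
- small_jar: Small amber glass jar with a white lid, 42 mm high, 60 g. Foot 42 mm across up to 12 mm height, neck 34 mm across, lid 38 mm across from 26 mm height to the top. Its origin is the centre of its underside, z up along its axis; it is round, so its yaw means nothing. It starts upright on the table.
- rack: Fixed wooden display strip, 90 mm (x) by 370 mm (y), standing on the table, its flat top 10 mm above it, with a lip rising 6 mm above the top along its far (+x) edge. Four dark ring marks (58 mm across, flat) lie on its top in a row along its y axis, at y = -120, -40, +40 and +120 mm and x = 0 in its frame. Origin: centre of its underside, z up.
- red_stud: Fixed red plastic stud, 24 mm across and 9 mm high, on the strip's top at one end of the row, at rack y = +165 or -165 mm (which one changes from start to start). It marks the end for the tallest. Origin: centre of its underside.
- white_stud: Fixed white plastic stud of the same size at the other end of the strip: the end for the shortest. Origin: centre of its underside.
- jigger: Bystander: steel double-ended jigger (hourglass cup), 39 mm across, 96 mm high, standing among the bottles. Not to be moved. Origin: centre of its underside.
- yellow_lump: Bystander: irregular yellow lump, 40 x 56 mm, 26 mm high, lying among the bottles. Not to be moved. Origin: centre of its underside.
Not all that is in view belongs to the job. What is shaped like the tall_bottle but purple is not meant.

How it is judged:
By the outcome, as a careful person would: the job done as asked, in the order asked, and still so for the second after the job is handed in, with the robot touching nothing.
It also fails if it takes over 99 s, if anything falls off the work surface, if the arm or the gripper's body presses on something with over 40 N, if the wrist force passes 120 N, or if a joint passes its speed limit or range.

## Working session

There is one attempt and no reset: what is moved stays moved. The work goes in short steps, Python scripts to look and compute and a tool call to move; the robot and the scene stay as the last step left them, time stands still between calls to the robot, and variables do not carry over. Pictures are saved under pics/ and viewed, at most 14 in all, crops included, and the job is handed in when it is done.

Besides the shell and the picture viewer there is one more tool, called after ">>>" as name(argument=value, ...) on one line, values as JSON. jog_arm: Moves the arm, as the interface text tells. Scaled input: -1 to 1 covers 0.15 m each way for a shift and 2 pi rad each way for a turn. Its arguments: {"type":"object","properties":{"plan":{"type":"array","items":{"type":"object","properties":{"offset":{"type":"array","items":{"type":"number","minimum":-1,"maximum":1}},"twist":{"type":"array","items":{"type":"number","minimum":-1,"maximum":1}},"fingers":{"type":"number"}}}},"newtons":{"type":"number"}},"required":["plan"]}

```bash
mkdir -p pics; ls
cat > h.py <<'E'
import numpy as np, cv2
from scipy.spatial.transform import Rotation as R
from cell import *
def cam(n):
    c=calibration(n); f=200/np.tan(np.radians(c['fov_y'])/2)
    a=np.array(c['attitude'],float)
    M=a if a.shape==(3,3) else (R.from_rotvec(a).as_matrix() if a.size==3 else None)
    return f,c['cx'],c['cy'],np.array(c['position']),M
def ray(n,u,v,z):
    f,cx,cy,p,M=cam(n); d=M@np.array([(u-cx)/f,(v-cy)/f,1]); return p+d*(z-p[2])/d[2]
def proj(n,P):
    f,cx,cy,p,M=cam(n); q=M.T@(np.array(P)-p); return np.array([cx+f*q[0]/q[2],cy+f*q[1]/q[2]])
E
python3 - <<'E'
from h import *
for n in('side','top'):
    print(n,calibration(n)); cv2.imwrite(f'pics/{n}0.png',get_image(n)[:,:,::-1])
print(observe())
for t in 'tall_bottle dropper_bottle green_bottle small_jar rack red_stud white_stud jigger yellow_lump'.split():
    for n in('top','side'):
        for r in landmark_of(t,n)[:3]:
            v,u=r['at'];v*=400;u*=640
            print(t,n,round(r['conf'],2),round(u),round(v),ray(n,u,v,.01 if 'stud' in t else 0).round(3))
E
```

```text
pics
side {'fov_y': 54.42818569867677, 'cx': 317.73623936707725, 'cy': 204.09290648849057, 'position': array([ 0.10585915, -0.61888976,  0.67454662]), 'attitude': array([-2.16317927,  0.66703192, -0.32913344])}
top {'fov_y': 44.31362956858723, 'cx': 323.64945995318357, 'cy': 194.18101772454764, 'position': array([0.43330309, 0.00397789, 1.17367413]), 'attitude': array([-2.13108331,  2.18941554, -0.12547789])}
{'clock': 0.1, 'joints': array([-1.2566154 ,  0.43514788,  0.02498994,  1.57398535, -0.01159634,
        1.13400258, -0.07509022]), 'dq': array([-0.00067525, -0.00080915,  0.00135392, -0.00318201, -0.00010765,
        0.00134014, -0.00017247]), 'joint_efforts': array([ 3.92362956e-03, -6.69125462e+01,  9.88273323e-01, -3.15145147e+01,
       -6.05428638e-02,  3.74815520e-02,  6.78376523e-05]), 'position': array([0.25289521, 0.57108453, 0.24303502]), 'ee_rot': array([-6.50029665e-01, -3.07345045e+00,  2.18292779e-03]), 'force': array([-0.29500889, -1.01251898, -0.99937776]), 'ft_torque': array([ 0.03661976,  0.04097448, -0.03668327]), 'gripper_force': 0.0, 'width': 0.999073960858
[... 298 characters left out ...]
 [0.48  0.092 0.   ]
green_bottle top 0.49 436 248 [ 0.436 -0.259  0.   ]
green_bottle top 0.22 287 237 [0.471 0.093 0.   ]
green_bottle side 0.58 348 312 [ 0.438 -0.254  0.   ]
small_jar top 0.68 338 240 [ 0.461 -0.028  0.   ]
small_jar side 0.89 298 243 [ 0.46  -0.022  0.   ]
rack top 0.56 320 170 [0.632 0.011 0.   ]
rack side 0.97 344 212 [0.627 0.009 0.   ]
red_stud side 0.56 318 178 [0.655 0.172 0.01 ]
white_stud top 0.65 388 177 [ 0.608 -0.151  0.01 ]
white_stud side 0.54 381 245 [ 0.618 -0.149  0.01 ]
jigger top 0.72 248 241 [0.464 0.187 0.   ]
jigger side 0.82 259 200 [0.462 0.188 0.   ]
yellow_lump top 0.65 197 245 [0.458 0.308 0.   ]
yellow_lump side 0.6 239 177 [0.464 0.321 0.   ]
```

Run:
```python
import cv2
for n,(a,b,c,d) in dict(side=(80,380,180,480),top=(90,300,150,480)).items():
    i=cv2.imread(f'pics/{n}0.png')[a:b,c:d]
    cv2.imwrite(f'pics/{n}0c.png',cv2.resize(i,None,fx=2,fy=2,interpolation=cv2.INTER_CUBIC))
```

```text
(no output)
```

View pics/side0c.png

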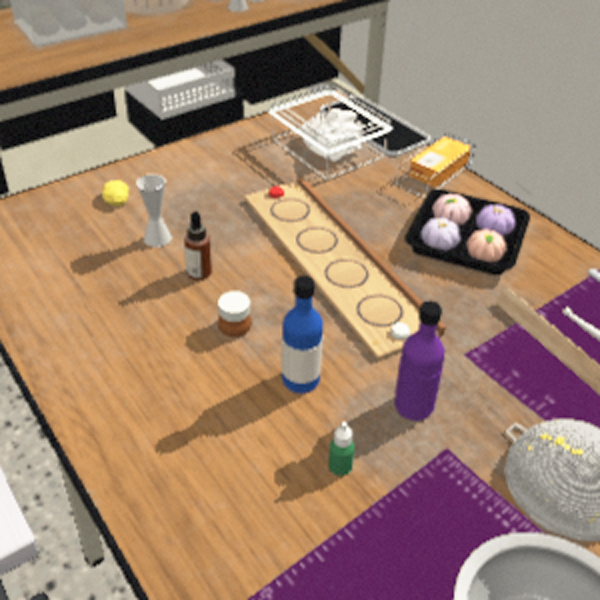

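View pics/top0c.png

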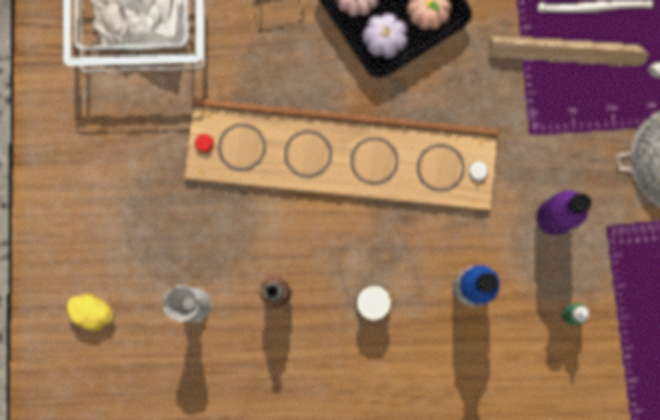

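The side crop shows the red stud at crop (277,191), the white stud at (400,331), four rings between them, and the blue tall bottle at (302,350). The purple look-alike is at (418,370). The top view agrees, with red at the +y end. Next I'll fit silhouettes and the rack pose in both views.

```bash
cat >> h.py <<'E'
from scipy.optimize import minimize, least_squares
PROF={'tall_bottle':[(0,22),(93,22),(113,9),(134,9),(134,11),(150,11)],'dropper_bottle':[(0,16.5),(52,16.5),(62,12),(77,12),(77,6.5),(102,6.5)],
'green_bottle':[(0,12.5),(43,12.5),(45,9),(55,7),(68,3)],'small_jar':[(0,21),(12,21),(14,17),(26,17),(26,19),(42,19)],'jigger':[(0,19.5),(48,10),(96,19.5)],'purple':[(0,22),(93,22),(113,9),(134,9),(134,11),(150,11)]}
PH=np.linspace(0,2*np.pi,24,endpoint=False)
def sil(n,t,x,y,z0=0,S=4):
    f,cx,cy,p,M=cam(n); m=np.zeros((400*S,640*S),np.uint8); prev=None
    for h,r in PROF[t]:
        P=np.c_[x+r/1e3*np.cos(PH),y+r/1e3*np.sin(PH),np.full(24,z0+h/1e3)]
        q=(P-p)@M; uv=np.c_[cx+f*q[:,0]/q[:,2],cy+f*q[:,1]/q[:,2]]*S+S/2
        if prev is not None: cv2.fillConvexPoly(m,cv2.convexHull(np.r_[prev,uv].astype(np.int32)),255)
        prev=uv
    return cv2.resize(m,(640,400),interpolation=cv2.INTER_AREA)/255.
def fit(t,masks,x0,z0=0):
    def c(v): 
        return sum(np.abs(sil(n,t,v[0],v[1],z0)-m).sum()/m.sum() for n,m in masks.items())
    r=minimize(c,x0,method='Nelder-Mead',options=dict(initial_simplex=np.array(x0)+[[0,0],[.008,0],[0,.008]],xatol=2e-4,fatol=1e-3))
    return r.x.round(4),round(r.fun,3)
def locate(t,x0,z0=0):
    ms={}; x0=np.array(x0)
    for n in('top','side'):
        for r in regions_of(t,n):
            s=sil(n,t,*x0,z0); 
            if (s*r['region']).sum()>.3*s.sum(): ms[n]=r['region'].astype(float); break
    out={'+'.join(ms):fit(t,ms,x0,z0)} if ms else {}
    if len(ms)==2:
        for n in ms: out[n]=fit(t,{n:ms[n]},x0,z0)
    return out
E
python3 - <<'E'
from h import *
for n in('top','side'): get_image(n)
for t,x in dict(tall_bottle=(.472,-.134),dropper_bottle=(.478,.092),green_bottle=(.437,-.256),small_jar=(.461,-.025),jigger=(.463,.188)).items(): print(t,locate(t,x))
print('purple',fit('purple',{n:next(r['region'] for r in regions_of('tall_bottle',n) if (sil(n,'purple',.555,-.24)*r['region']).sum()>40).astype(float) for n in('top','side')},(.555,-.24)))
for r in regions_of('yellow_lump','side')[:1]+regions_of('yellow_lump','top')[:1]: print(r['box'])
L=[(-.0,y,.010) for y in(.12,.04,-.04,-.12)]+[(0,.165,.015),(0,-.165,.015)]
px={'top':np.array([(242,147),(308,153),(374,160),(441,167),(204,143),(479,170)])/2+[150,90],
'side':np.array([(290,209),(316,239),(347,272),(380,310),(277,191),(400,331)])/2+[180,80]}
def W(v): c,s=np.cos(v[2]),np.sin(v[2]); return [(v[0]+c*a-s*b,v[1]+s*a+c*b,z) for a,b,z in L]
for ns in(['top'],['side'],['top','side']):
    r=least_squares(lambda v:np.concatenate([proj(n,P)-q for n in ns for P,q in zip(W(v),px[n])]),[.63,.01,0])
    print(ns,r.x.round(4),r.cost.round(2))
print(np.round(W(r.x),4))
E
```

```text
tall_bottle {'top+side': (array([ 0.4729, -0.1391]), np.float64(0.172)), 'top': (array([ 0.4728, -0.1391]), np.float64(0.107)), 'side': (array([ 0.4741, -0.1374]), np.float64(0.062))}
dropper_bottle {'top+side': (array([0.4727, 0.0911]), np.float64(0.229)), 'top': (array([0.4727, 0.0909]), np.float64(0.062)), 'side': (array([0.473 , 0.0926]), np.float64(0.15))}
green_bottle {'side': (array([ 0.4388, -0.2554]), np.float64(0.148))}
small_jar {'top+side': (array([ 0.4587, -0.0225]), np.float64(0.307)), 'top': (array([ 0.4589, -0.0243]), np.float64(0.158)), 'side': (array([ 0.4595, -0.0188]), np.float64(0.102))}
jigger {'top+side': (array([0.4606, 0.1886]), np.float64(0.267)), 'top': (array([0.4606, 0.1876]), np.float64(0.102)), 'side': (array([0.4612, 0.1902]), np.float64(0.15))}Traceback (most recent call last):
  File "<stdin>", line 4, in <module>
StopIteration
```

Run:
```python
from h import *
L=[(-.0,y,.010) for y in(.12,.04,-.04,-.12)]+[(0,.165,.015),(0,-.165,.015)]
px={'top':np.array([(242,147),(308,153),(374,160),(441,167),(204,143),(479,170)])/2+[150,90],
'side':np.array([(290,209),(316,239),(347,272),(380,310),(277,191),(400,331)])/2+[180,80]}
def W(v): c,s=np.cos(v[2]),np.sin(v[2]); return [(v[0]+c*a-s*b,v[1]+s*a+c*b,z) for a,b,z in L]
for ns in(['top'],['side'],['top','side']):
    r=least_squares(lambda v:np.concatenate([proj(n,P)-q for n in ns for P,q in zip(W(v),px[n])]),[.63,.01,0])
    print(ns,r.x.round(4),r.cost.round(2))
print(np.round(W(r.x),4))
o=observe();print(R.from_rotvec(o['ee_rot']).as_matrix().round(4))
```

```text
['top'] [ 0.6327  0.0092 -0.1275] 0.11
['side'] [ 0.6348  0.012  -0.1341] 0.55
['top', 'side'] [ 0.6332  0.0099 -0.1301] 2.41
[[ 0.6487  0.1289  0.01  ]
 [ 0.6384  0.0496  0.01  ]
 [ 0.628  -0.0297  0.01  ]
 [ 0.6176 -0.1091  0.01  ]
 [ 0.6546  0.1735  0.015 ]
 [ 0.6118 -0.1537  0.015 ]]
[[-9.143e-01  4.049e-01  0.000e+00]
 [ 4.049e-01  9.143e-01  1.000e-04]
 [ 0.000e+00  1.000e-04 -1.000e+00]]
```

>>> jog_arm(plan=[{"offset":[-1,-1,0],"twist":[0,0,0.1836],"fingers":1},{"offset":[-1,-1,0],"twist":[0,0,0.1836],"fingers":1},{"offset":[-1,-1,0],"twist":[0,0,0.1836],"fingers":1},{"offset":[-1,-1,0],"twist":[0,0,0.1836],"fingers":1},{"offset":[-1,-1,0],"twist":[0,0,0.1836],"fingers":1},{"offset":[-1,-1,0],"twist":[0,0,0.1836],"fingers":1},{"offset":[-1,-1,0],"twist":[0,0,0.1836],"fingers":1},{"offset":[-1,-1,0],"twist":[0,0,0.1836],"fingers":1}], newtons=15)

```text
clock: 2.7
position: [0.3294, 0.3737, 0.2438]
ee_rot: [-2.217, -2.226, -0.0]
force: [0.7, -0.4, 0.6]
width: 1.001
gripper_force: 0.0
```

>>> jog_arm(plan=[{"offset":[-1,0.5,0],"twist":[0,0,0],"fingers":1},{"offset":[-1,0.5,0],"twist":[0,0,0],"fingers":1},{"offset":[-1,0.5,0],"twist":[0,0,0],"fingers":1},{"offset":[-1,0.5,0],"twist":[0,0,0],"fingers":1}])

```text
clock: 3.2
position: [0.406, 0.2205, 0.244]
ee_rot: [2.224, 2.218, 0.0]
force: [-0.9, 0.2, 0.2]
width: 1.002
gripper_force: 0.0
```

>>> jog_arm(plan=[{"offset":[-1,0.3,0],"twist":[0,0,0],"fingers":1},{"offset":[-1,0.3,0],"twist":[0,0,0],"fingers":1},{"offset":[-1,0.3,0],"twist":[0,0,0],"fingers":1},{"offset":[-1,0.3,0],"twist":[0,0,0],"fingers":1}])

```text
clock: 3.7
position: [0.4501, 0.0722, 0.2439]
ee_rot: [2.222, 2.22, 0.0]
force: [-0.1, 0.4, 0.1]
width: 1.0
gripper_force: 0.0
```

>>> jog_arm(plan=[{"offset":[-1,0.157,0],"twist":[0,0,0],"fingers":1},{"offset":[-1,0.157,0],"twist":[0,0,0],"fingers":1},{"offset":[-1,0.157,0],"twist":[0,0,0],"fingers":1},{"offset":[-1,0.157,0],"twist":[0,0,0],"fingers":1},{"offset":[-1,0.157,0],"twist":[0,0,0],"fingers":1}])

```text
clock: 4.32
position: [0.4733, -0.0741, 0.2435]
ee_rot: [-2.217, -2.225, -0.0]
force: [-0.4, 0.3, 0.3]
width: 0.998
gripper_force: 0.0
```

>>> jog_arm(plan=[{"offset":[-0.43,0,0],"twist":[0,0,0],"fingers":1},{"offset":[-0.43,0,0],"twist":[0,0,0],"fingers":1},{"offset":[-0.43,0,0],"twist":[0,0,0],"fingers":1},{"offset":[-0.43,0,0.3],"twist":[0,0,0],"fingers":1},{"offset":[-0.43,0,0.5],"twist":[0,0,0],"fingers":1},{"offset":[-0.43,0,0.7],"twist":[0,0,0],"fingers":1},{"offset":[-0.43,0,0.7],"twist":[0,0,0],"fingers":1}])

```text
clock: 5.2
position: [0.472, -0.1384, 0.1371]
ee_rot: [-2.215, -2.222, 0.003]
force: [0.2, -0.2, -0.2]
width: 1.002
gripper_force: 0.0
```

Run:
```python
from h import *
i=get_image('side'); cv2.imwrite('pics/s1.png',cv2.resize(i[120:320,230:430,::-1],None,fx=3,fy=3))
```

```text
(no output)
```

View pics/s1.png

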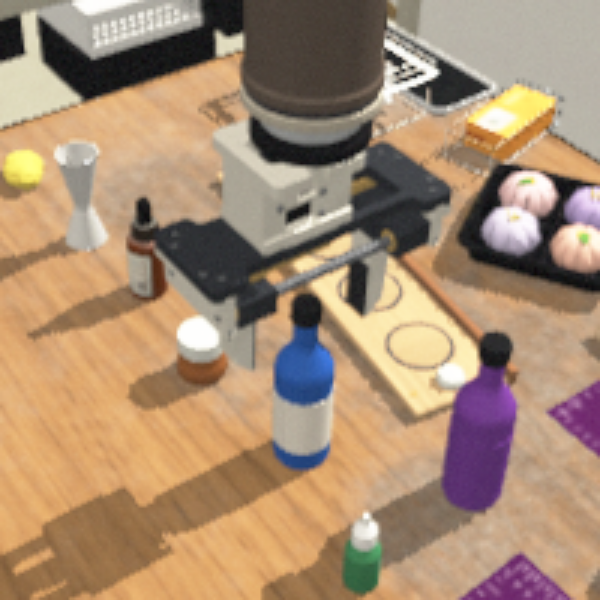

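The cap sits between the open fingers (image 305,310), and nothing is touching.

>>> jog_arm(plan=[{"offset":[0,0,0],"twist":[0,0,0],"fingers":-0.2},{"offset":[0,0,0],"twist":[0,0,0],"fingers":-0.4},{"offset":[0,0,0],"twist":[0,0,0],"fingers":-0.45},{"offset":[0,0,0],"twist":[0,0,0],"fingers":-0.5},{"offset":[0,0,0],"twist":[0,0,0],"fingers":-0.6},{"offset":[0,0,0],"twist":[0,0,0],"fingers":-0.8},{"offset":[0,0,0],"twist":[0,0,0],"fingers":-1},{"offset":[0,0,0],"twist":[0,0,0],"fingers":-1},{"offset":[0,0,0],"twist":[0,0,0],"fingers":-1}], newtons=15)

```text
clock: 6.38
position: [0.4732, -0.1409, 0.1387]
ee_rot: [-2.221, -2.222, 0.0]
force: [0.6, -0.6, -0.0]
width: 0.228
gripper_force: 15.0
```

>>> jog_arm(plan=[{"offset":[0,0,-0.1],"twist":[0,0,0],"fingers":-1},{"offset":[0,0,-0.25],"twist":[0,0,0],"fingers":-1},{"offset":[0,0,-0.4],"twist":[0,0,0],"fingers":-1},{"offset":[0.1,0.1,-0.45],"twist":[0,0,0],"fingers":-1},{"offset":[0.25,0.2,-0.45],"twist":[0,0,0],"fingers":-1},{"offset":[0.4,0.3,-0.45],"twist":[0,0,0],"fingers":-1},{"offset":[0.55,0.4,-0.45],"twist":[0,0,0],"fingers":-1},{"offset":[0.7,0.5,-0.45],"twist":[0,0,0],"fingers":-1},{"offset":[0.85,0.6,-0.45],"twist":[0,0,0],"fingers":-1},{"offset":[1,0.7,-0.45],"twist":[0,0,0],"fingers":-1}])

```text
clock: 7.62
position: [0.5791, 0.0109, 0.2062]
ee_rot: [-2.221, -2.222, 0.0]
force: [-0.1, -1.1, -1.2]
width: 0.229
gripper_force: 15.0
```

>>> jog_arm(plan=[{"offset":[0.15,0.1,0],"twist":[0,0,0],"fingers":-1},{"offset":[0.3,0.2,0],"twist":[0,0,0],"fingers":-1},{"offset":[0.45,0.3,0],"twist":[0,0,0],"fingers":-1},{"offset":[0.6,0.4,0],"twist":[0,0,0],"fingers":-1},{"offset":[0.7,0.45,0],"twist":[0,0,0],"fingers":-1},{"offset":[0.78,0.47,0],"twist":[0,0,0],"fingers":-1},{"offset":[0.78,0.47,0],"twist":[0,0,0],"fingers":-1}])

```text
clock: 8.5
position: [0.6484, 0.1271, 0.206]
ee_rot: [-2.219, -2.223, 0.0]
force: [0.5, -0.8, -0.5]
width: 0.229
gripper_force: 15.0
```

Run:
```python
from h import *
i=get_image('side'); cv2.imwrite('pics/s2.png',cv2.resize(i[60:260,230:430,::-1],None,fx=3,fy=3))
print(observe()['position'])
```

```text
[0.64829911 0.12597223 0.20615522]
```

View pics/s2.png

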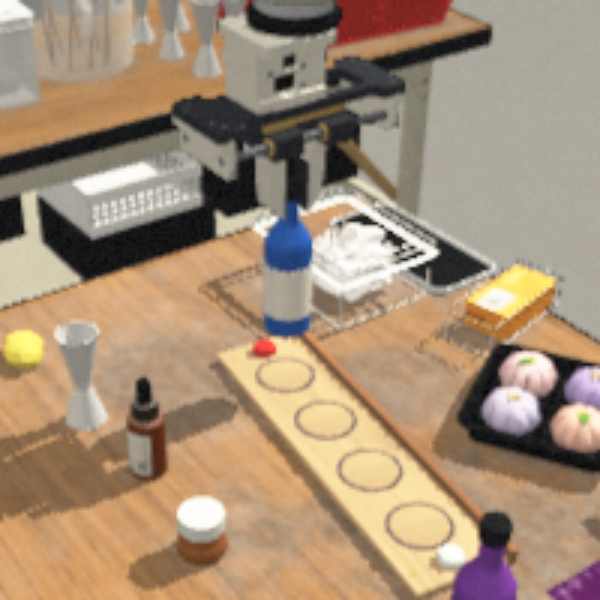

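The bottle hangs upright above ring 1 (image 288,375).

>>> jog_arm(plan=[{"offset":[0.006,0,0.1],"twist":[0,0,0],"fingers":-1},{"offset":[0.006,0,0.2],"twist":[0,0,0],"fingers":-1},{"offset":[0.006,0,0.3],"twist":[0,0,0],"fingers":-1},{"offset":[0.006,0,0.35],"twist":[0,0,0],"fingers":-1},{"offset":[0.006,0,0.37],"twist":[0,0,0],"fingers":-1},{"offset":[0.006,0,0.38],"twist":[0,0,0],"fingers":-1},{"offset":[0.006,0,0.385],"twist":[0,0,0],"fingers":-1},{"offset":[0.006,0,0.385],"twist":[0,0,0],"fingers":-1}])

```text
clock: 9.55
position: [0.6488, 0.1272, 0.1488]
ee_rot: [2.221, 2.222, 0.001]
force: [-0.1, -0.4, -0.8]
width: 0.23
gripper_force: 15.0
```

Run:
```python
from h import *
for n in('top','side'): get_image(n)
print(locate('tall_bottle',(.6487,.1289),.01)); o=observe(); print(o['position'],o['force'])
```

```text
{'side': (array([0.65  , 0.1319]), np.float64(0.184))}
[0.64878063 0.12713612 0.14878489] [-0.08316939  0.76253524  0.59155462]
```

>>> jog_arm(plan=[{"offset":[0,0,0.005],"twist":[0,0,0],"fingers":-1},{"offset":[0,0,0.01],"twist":[0,0,0],"fingers":-1},{"offset":[0,0,0.01],"twist":[0,0,0],"fingers":-1}])

```text
clock: 10.12
position: [0.6496, 0.1272, 0.1486]
ee_rot: [2.22, 2.221, 0.004]
force: [-1.4, 0.0, 11.0]
width: 0.23
gripper_force: 15.0
```

Contact at 11 N. I'll back off slightly, release and rise.

>>> jog_arm(plan=[{"offset":[0,0,-0.006],"twist":[0,0,0],"fingers":-1},{"offset":[0,0,-0.006],"twist":[0,0,0],"fingers":-0.5},{"offset":[0,0,-0.006],"twist":[0,0,0],"fingers":0},{"offset":[0,0,-0.006],"twist":[0,0,0],"fingers":0},{"offset":[0,0,-0.006],"twist":[0,0,0],"fingers":0.2},{"offset":[0,0,-0.2],"twist":[0,0,0],"fingers":0.2},{"offset":[0,0,-0.45],"twist":[0,0,0],"fingers":0.2},{"offset":[0,-0.3,-0.45],"twist":[0,0,0],"fingers":0.2},{"offset":[0,-0.7,-0.45],"twist":[0,0,0],"fingers":0.2},{"offset":[0,-1,-0.45],"twist":[0,0,0],"fingers":0.2},{"offset":[0,-1,-0.45],"twist":[0,0,0],"fingers":0.2}])

```text
clock: 11.5
position: [0.4955, 0.1273, 0.2145]
ee_rot: [-2.218, -2.221, 0.001]
force: [0.6, 0.8, 0.5]
width: 0.601
gripper_force: 0.0
```

Run:
```python
from h import *
for n in('top','side'): i=get_image(n); cv2.imwrite(f'pics/{n}3.png',i[:,:,::-1])
print(locate('tall_bottle',(.6487,.1289),.01)); o=observe(); print(o['position'],o['ee_rot'])
print([(r['conf'],r['box']) for r in look_for('tall_bottle','top')])
a=cv2.imread('pics/top3.png')[100:280,200:440];b=cv2.imread('pics/side3.png')[60:240,230:430]
cv2.imwrite('pics/c3.png',np.hstack([cv2.resize(a,(400,300)),cv2.resize(b,(333,300))]))
```

```text
{'top+side': (array([0.6487, 0.1283]), np.float64(0.45)), 'top': (array([0.6485, 0.1282]), np.float64(0.242)), 'side': (array([0.6506, 0.1309]), np.float64(0.203))}
[0.49992721 0.12713541 0.21478901] [2.22063963e+00 2.22077157e+00 1.57920633e-03]
[(0.87, [0.652, 0.463, 0.0467, 0.0618]), (0.86, [0.4006, 0.3683, 0.0342, 0.0525])]
```

View pics/c3.png

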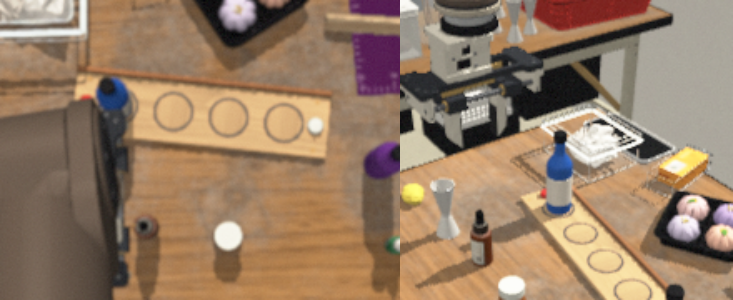

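Tall bottle is standing on ring 1 beside the red stud. Next is the dropper bottle.

>>> jog_arm(plan=[{"offset":[-0.24,-0.177,0],"twist":[0,0,0],"fingers":0.2},{"offset":[-0.24,-0.177,0],"twist":[0,0,0],"fingers":0.2},{"offset":[-0.24,-0.177,0.2],"twist":[0,0,0],"fingers":0.2},{"offset":[-0.24,-0.177,0.4],"twist":[0,0,0],"fingers":0.2},{"offset":[-0.24,-0.177,0.6],"twist":[0,0,0],"fingers":0.2},{"offset":[-0.24,-0.177,0.8],"twist":[0,0,0],"fingers":0.2},{"offset":[-0.24,-0.177,0.9],"twist":[0,0,0],"fingers":0.2},{"offset":[-0.24,-0.177,0.9],"twist":[0,0,0],"fingers":0.2},{"offset":[-0.24,-0.177,0.9],"twist":[0,0,0],"fingers":-0.2},{"offset":[-0.24,-0.177,0.9],"twist":[0,0,0],"fingers":-0.4},{"offset":[-0.24,-0.177,0.9],"twist":[0,0,0],"fingers":-0.5},{"offset":[-0.24,-0.177,0.9],"twist":[0,0,0],"fingers":-0.7},{"offset":[-0.24,-0.177,0.9],"twist":[0,0,0],"fingers":-1},{"offset":[-0.24,-0.177,0.9],"twist":[0,0,0],"fingers":-1},{"offset":[-0.24,-0.177,0.9],"twist":[0,0,0],"fingers":-1}])

```text
clock: 13.62
position: [0.4725, 0.0912, 0.0798]
ee_rot: [2.221, 2.222, 0.001]
force: [0.5, -0.6, 6.0]
width: 0.249
gripper_force: 14.1
```

>>> jog_arm(plan=[{"offset":[0,0,-0.1],"twist":[0,0,0],"fingers":-1},{"offset":[0,0,-0.25],"twist":[0,0,0],"fingers":-1},{"offset":[0,0,-0.4],"twist":[0,0,0],"fingers":-1},{"offset":[-0.1,0.1,-0.4],"twist":[0,0,0],"fingers":-1},{"offset":[-0.2,0.25,-0.4],"twist":[0,0,0],"fingers":-1},{"offset":[-0.277,0.4,-0.4],"twist":[0,0,0],"fingers":-1},{"offset":[-0.277,0.6,-0.4],"twist":[0,0,0],"fingers":-1},{"offset":[-0.277,0.8,-0.4],"twist":[0,0,0],"fingers":-1},{"offset":[-0.277,1,-0.4],"twist":[0,0,0],"fingers":-1},{"offset":[-0.277,1,-0.4],"twist":[0,0,0],"fingers":-1}])

```text
clock: 14.88
position: [0.6235, 0.0493, 0.1399]
ee_rot: [2.22, 2.221, -0.0]
force: [-0.5, 0.7, -0.9]
width: 0.253
gripper_force: 14.2
```

>>> jog_arm(plan=[{"offset":[0,0.05,0],"twist":[0,0,0],"fingers":-1},{"offset":[0,0.105,0.05],"twist":[0,0,0],"fingers":-1},{"offset":[0,0.105,0.15],"twist":[0,0,0],"fingers":-1},{"offset":[0,0.105,0.25],"twist":[0,0,0],"fingers":-1},{"offset":[0,0.105,0.29],"twist":[0,0,0],"fingers":-1},{"offset":[0,0.105,0.31],"twist":[0,0,0],"fingers":-1},{"offset":[0,0.105,0.32],"twist":[0,0,0],"fingers":-1},{"offset":[0,0.105,0.32],"twist":[0,0,0],"fingers":-1}])

```text
clock: 15.88
position: [0.638, 0.0496, 0.0918]
ee_rot: [2.221, 2.222, 0.001]
force: [-0.2, 0.2, -0.6]
width: 0.252
gripper_force: 14.2
```

Run:
```python
from h import *
for n in('top','side'): i=get_image(n); cv2.imwrite(f'pics/{n}4.png',i[:,:,::-1])
print(locate('dropper_bottle',(.638,.0496),.01)); o=observe(); print(o['position'],o['force'])
b=cv2.imread('pics/side4.png')[60:220,250:410]
cv2.imwrite('pics/c4.png',cv2.resize(b,None,fx=3,fy=3))
```

```text
{'side': (array([0.6403, 0.0535]), np.float64(0.232))}
[0.6379793  0.04955997 0.09177845] [ 0.33946869  0.03060372 -0.29785957]
```

View pics/c4.png

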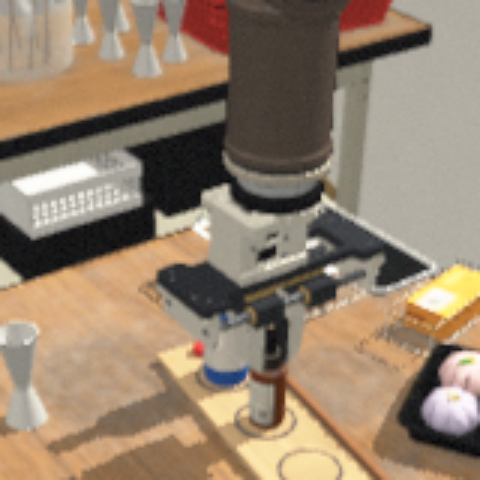

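The dropper bottle hovers just above ring 2. I'll lower it to contact.

>>> jog_arm(plan=[{"offset":[0,0,0.006],"twist":[0,0,0],"fingers":-1},{"offset":[0,0,0.012],"twist":[0,0,0],"fingers":-1},{"offset":[0,0,0.012],"twist":[0,0,0],"fingers":-1}])

```text
clock: 16.45
position: [0.638, 0.0495, 0.0899]
ee_rot: [2.221, 2.222, 0.001]
force: [0.4, 0.8, 2.1]
width: 0.252
gripper_force: 14.3
```

>>> jog_arm(plan=[{"offset":[0,0,0.005],"twist":[0,0,0],"fingers":-1},{"offset":[0,0,0.005],"twist":[0,0,0],"fingers":-1},{"offset":[0,0,0],"twist":[0,0,0],"fingers":-0.4},{"offset":[0,0,0],"twist":[0,0,0],"fingers":-0.2},{"offset":[0,0,0],"twist":[0,0,0],"fingers":0},{"offset":[0,0,-0.05],"twist":[0,0,0],"fingers":0.2},{"offset":[0,0,-0.25],"twist":[0,0,0],"fingers":0.2},{"offset":[0,0,-0.5],"twist":[0,0,0],"fingers":0.2},{"offset":[0,0,-0.8],"twist":[0,0,0],"fingers":0.2},{"offset":[-0.3,-0.3,-0.8],"twist":[0,0,0],"fingers":0.2},{"offset":[-0.6,-0.6,-0.8],"twist":[0,0,0],"fingers":0.2},{"offset":[-1,-1,-0.8],"twist":[0,0,0],"fingers":0.2},{"offset":[-1,-1,-0.8],"twist":[0,0,0],"fingers":0.2}])

```text
clock: 18.08
position: [0.4852, -0.1033, 0.2103]
ee_rot: [-2.226, -2.217, -0.001]
force: [1.2, 0.2, 0.8]
width: 0.602
gripper_force: 0.0
```

Run:
```python
from h import *
for n in('top','side'): i=get_image(n); cv2.imwrite(f'pics/{n}5.png',i[:,:,::-1])
print(locate('dropper_bottle',(.638,.0496),.01)); print(locate('tall_bottle',(.6487,.1289),.01));print(locate('green_bottle',(.4388,-.2554)));print(locate('small_jar',(.459,-.023)))
o=observe(); print(o['position'],o['joints'].round(2))
```

```text
{'top+side': (array([0.6381, 0.0494]), np.float64(1.378)), 'top': (array([0.6386, 0.0492]), np.float64(0.061)), 'side': (array([0.6395, 0.0518]), np.float64(1.29))}
{'top+side': (array([0.649, 0.129]), np.float64(1.404)), 'top': (array([0.6483, 0.1293]), np.float64(0.12)), 'side': (array([0.6493, 0.1294]), np.float64(1.278))}
{'side': (array([ 0.4375, -0.2567]), np.float64(0.119))}
{'top+side': (array([ 0.4575, -0.0219]), np.float64(0.218)), 'top': (array([ 0.4576, -0.0218]), np.float64(0.098)), 'side': (array([ 0.4576, -0.0215]), np.float64(0.121))}
[ 0.4884532  -0.09974952  0.20945606] [-0.41  0.29  0.63  1.96 -0.21  0.96  0.33]
```

>>> jog_arm(plan=[{"offset":[-0.4,-0.34,0],"twist":[0,0,0.25],"fingers":0.2},{"offset":[-0.8,-0.34,0],"twist":[0,0,0.25],"fingers":0.2},{"offset":[-1,-0.34,0.2],"twist":[0,0,0.25],"fingers":0.2},{"offset":[-1,-0.34,0.4],"twist":[0,0,0.25],"fingers":0.2},{"offset":[-1,-0.34,0.5],"twist":[0,0,0.25],"fingers":0.2},{"offset":[-1,-0.34,0.5],"twist":[0,0,0.25],"fingers":0.2},{"offset":[-1,-0.34,0.5],"twist":[0,0,0.25],"fingers":0.2},{"offset":[-1,-0.34,0.5],"twist":[0,0,0.25],"fingers":0.2},{"offset":[-1,-0.34,0.5],"twist":[0,0,0.25],"fingers":0.2},{"offset":[-1,-0.34,0.5],"twist":[0,0,0.25],"fingers":0.2},{"offset":[-1,-0.34,0.5],"twist":[0,0,0.25],"fingers":0.2}])

```text
clock: 19.95
position: [0.4371, -0.2504, 0.1346]
ee_rot: [3.142, 0.004, -0.0]
force: [0.2, -0.3, -0.1]
width: 0.6
gripper_force: 0.0
```

Run:
```python
from h import *
i=get_image('side'); cv2.imwrite('pics/c6.png',cv2.resize(i[180:360,260:460,::-1],None,fx=3,fy=3))
o=observe(); M=R.from_rotvec(o['ee_rot']).as_matrix(); print(o['position'],M.round(3)); print((M.T@(np.array([.437,-.2565,.028])-o['position'])/.15).round(3))
```

```text
[ 0.43706009 -0.25042271  0.13464126] [[ 1.     0.002  0.   ]
 [ 0.002 -1.     0.   ]
 [ 0.    -0.    -1.   ]]
[-0.001  0.041  0.711]
```

View pics/c6.png

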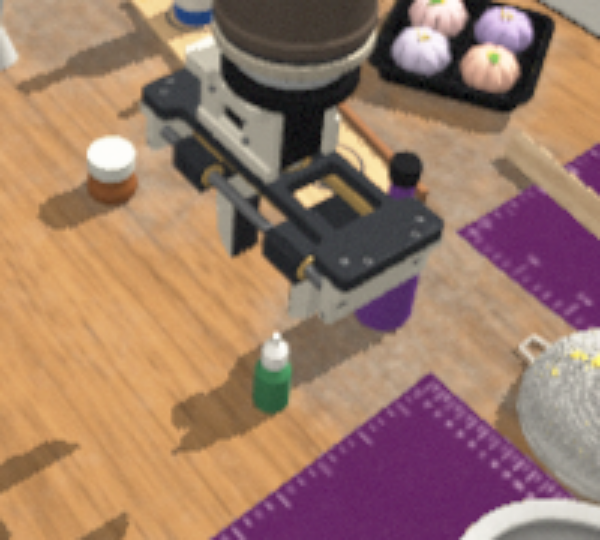

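Gripper is above the green bottle (image 272,385), clear of the purple one.

>>> jog_arm(plan=[{"offset":[0,0.04,0],"twist":[0,0,0],"fingers":0.2},{"offset":[0,0.04,0.2],"twist":[0,0,0],"fingers":0.2},{"offset":[0,0.04,0.4],"twist":[0,0,0],"fingers":0.2},{"offset":[0,0.04,0.6],"twist":[0,0,0],"fingers":0.2},{"offset":[0,0.04,0.71],"twist":[0,0,0],"fingers":0.2},{"offset":[0,0.04,0.71],"twist":[0,0,0],"fingers":0.2},{"offset":[0,0.04,0.71],"twist":[0,0,0],"fingers":-0.2},{"offset":[0,0.04,0.71],"twist":[0,0,0],"fingers":-0.4},{"offset":[0,0.04,0.71],"twist":[0,0,0],"fingers":-0.5},{"offset":[0,0.04,0.71],"twist":[0,0,0],"fingers":-0.7},{"offset":[0,0.04,0.71],"twist":[0,0,0],"fingers":-1},{"offset":[0,0.04,0.71],"twist":[0,0,0],"fingers":-1}], newtons=10)

```text
clock: 21.5
position: [0.4373, -0.2565, 0.0285]
ee_rot: [-3.141, -0.001, -0.001]
force: [0.1, 1.6, 7.0]
width: 0.263
gripper_force: 10.0
```

>>> jog_arm(plan=[{"offset":[0,0,-0.1],"twist":[0,0,0],"fingers":-1},{"offset":[0,0,-0.3],"twist":[0,0,0],"fingers":-1},{"offset":[0,0,-0.5],"twist":[0,0,0],"fingers":-1},{"offset":[0,-0.05,-0.7],"twist":[0,0,0],"fingers":-1},{"offset":[0.1,-0.2,-0.7],"twist":[0,0,-0.03],"fingers":-1},{"offset":[0.25,-0.35,-0.7],"twist":[0,0,-0.06],"fingers":-1},{"offset":[0.4,-0.5,-0.7],"twist":[0,0,-0.09],"fingers":-1},{"offset":[0.55,-0.65,-0.7],"twist":[0,0,-0.12],"fingers":-1},{"offset":[0.7,-0.8,-0.7],"twist":[0,0,-0.15],"fingers":-1},{"offset":[0.85,-0.9,-0.7],"twist":[0,0,-0.18],"fingers":-1},{"offset":[1,-1,-0.7],"twist":[0,0,-0.21],"fingers":-1},{"offset":[1,-1,-0.7],"twist":[0,0,-0.24],"fingers":-1},{"offset":[1,-1,-0.7],"twist":[0,0,-0.25],"fingers":-1},{"offset":[1,-1,-0.7],"twist":[0,0,-0.25],"fingers":-1},{"offset":[1,-1,-0.7],"twist":[0,0,-0.25],"fingers":-1}])

```text
clock: 23.38
position: [0.5867, -0.1067, 0.1335]
ee_rot: [2.223, 2.219, -0.0]
force: [-0.1, 0.2, -0.7]
width: 0.263
gripper_force: 10.0
```

Run:
```python
from h import *
o=observe(); M=R.from_rotvec(o['ee_rot']).as_matrix(); print(o['position'],M.round(3)); print((M.T@(np.array([.628,-.0297,.038])-o['position'])/.15).round(3))
```

```text
[ 0.58674378 -0.10670398  0.1335388 ] [[ 0.002  1.     0.   ]
 [ 1.    -0.002 -0.   ]
 [-0.     0.    -1.   ]]
[0.514 0.274 0.637]
```

>>> jog_arm(plan=[{"offset":[0.15,0.08,0],"twist":[0,0,0],"fingers":-1},{"offset":[0.3,0.17,0],"twist":[0,0,0],"fingers":-1},{"offset":[0.45,0.25,0],"twist":[0,0,0],"fingers":-1},{"offset":[0.514,0.274,0.1],"twist":[0,0,0],"fingers":-1},{"offset":[0.514,0.274,0.25],"twist":[0,0,0],"fingers":-1},{"offset":[0.514,0.274,0.4],"twist":[0,0,0],"fingers":-1},{"offset":[0.514,0.274,0.55],"twist":[0,0,0],"fingers":-1},{"offset":[0.514,0.274,0.6],"twist":[0,0,0],"fingers":-1},{"offset":[0.514,0.274,0.625],"twist":[0,0,0],"fingers":-1},{"offset":[0.514,0.274,0.64],"twist":[0,0,0],"fingers":-1},{"offset":[0.514,0.274,0.64],"twist":[0,0,0],"fingers":-1}])

```text
clock: 24.75
position: [0.6279, -0.0298, 0.0383]
ee_rot: [2.222, 2.221, 0.001]
force: [-3.9, -0.3, 6.0]
width: 0.262
gripper_force: 10.0
```

>>> jog_arm(plan=[{"offset":[0,0,-0.003],"twist":[0,0,0],"fingers":-0.4},{"offset":[0,0,-0.003],"twist":[0,0,0],"fingers":-0.2},{"offset":[0,0,-0.003],"twist":[0,0,0],"fingers":0},{"offset":[0,0,-0.003],"twist":[0,0,0],"fingers":0},{"offset":[0,0,-0.2],"twist":[0,0,0],"fingers":0},{"offset":[0,0,-0.5],"twist":[0,0,0],"fingers":0.2},{"offset":[0,0,-0.8],"twist":[0,0,0],"fingers":0.5},{"offset":[0.05,-0.3,-0.8],"twist":[0,0,0],"fingers":0.5},{"offset":[0.05,-0.6,-0.8],"twist":[0,0,0],"fingers":0.5},{"offset":[0.05,-1,-0.8],"twist":[0,0,0],"fingers":0.5},{"offset":[0.05,-1,-0.8],"twist":[0,0,0],"fingers":0.5}])

```text
clock: 26.12
position: [0.4722, -0.0219, 0.1563]
ee_rot: [-2.218, -2.217, 0.004]
force: [0.7, 0.7, 0.4]
width: 0.753
gripper_force: 0.0
```

Run:
```python
from h import *
for n in('top','side'): i=get_image(n); cv2.imwrite(f'pics/{n}7.png',i[:,:,::-1])
print(locate('green_bottle',(.628,-.0297),.01))
o=observe(); M=R.from_rotvec(o['ee_rot']).as_matrix(); print(o['position']); print((M.T@(np.array([.4575,-.022,.034])-o['position'])/.15).round(3))
a=cv2.imread('pics/top7.png')[100:280,200:440];b=cv2.imread('pics/side7.png')[60:280,230:430]
cv2.imwrite('pics/c7.png',np.hstack([cv2.resize(a,(400,300)),cv2.resize(b,(273,300))]))
```

```text
{'side': (array([ 0.6283, -0.0241]), np.float64(0.146))}
[ 0.47951507 -0.02178593  0.15762317]
[-0.001 -0.148  0.824]
```

View pics/c7.png

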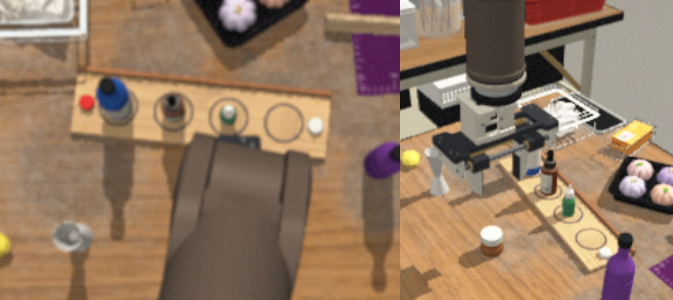

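Three are in place. Now the jar.

>>> jog_arm(plan=[{"offset":[0,-0.14,0],"twist":[0,0,0],"fingers":0.5},{"offset":[0,-0.14,0.2],"twist":[0,0,0],"fingers":0.5},{"offset":[0,-0.14,0.4],"twist":[0,0,0],"fingers":0.5},{"offset":[0,-0.14,0.6],"twist":[0,0,0],"fingers":0.5},{"offset":[0,-0.14,0.75],"twist":[0,0,0],"fingers":0.5},{"offset":[0,-0.14,0.82],"twist":[0,0,0],"fingers":0.5},{"offset":[0,-0.14,0.82],"twist":[0,0,0],"fingers":0.5},{"offset":[0,-0.14,0.82],"twist":[0,0,0],"fingers":0.1},{"offset":[0,-0.14,0.82],"twist":[0,0,0],"fingers":-0.1},{"offset":[0,-0.14,0.82],"twist":[0,0,0],"fingers":-0.25},{"offset":[0,-0.14,0.82],"twist":[0,0,0],"fingers":-0.5},{"offset":[0,-0.14,0.82],"twist":[0,0,0],"fingers":-1},{"offset":[0,-0.14,0.82],"twist":[0,0,0],"fingers":-1}], newtons=15)

```text
clock: 27.95
position: [0.4573, -0.0218, 0.0345]
ee_rot: [2.221, 2.222, 0.001]
force: [-0.5, 0.7, 6.1]
width: 0.412
gripper_force: 15.0
```

>>> jog_arm(plan=[{"offset":[0,0,-0.1],"twist":[0,0,0],"fingers":-1},{"offset":[0,0,-0.3],"twist":[0,0,0],"fingers":-1},{"offset":[0,0,-0.5],"twist":[0,0,0],"fingers":-1},{"offset":[-0.1,0,-0.6],"twist":[0,0,0],"fingers":-1},{"offset":[-0.25,0.15,-0.6],"twist":[0,0,0],"fingers":-1},{"offset":[-0.4,0.3,-0.6],"twist":[0,0,0],"fingers":-1},{"offset":[-0.55,0.5,-0.6],"twist":[0,0,0],"fingers":-1},{"offset":[-0.582,0.7,-0.6],"twist":[0,0,0],"fingers":-1},{"offset":[-0.582,0.85,-0.6],"twist":[0,0,0],"fingers":-1},{"offset":[-0.582,1,-0.6],"twist":[0,0,0],"fingers":-1},{"offset":[-0.582,1,-0.6],"twist":[0,0,0],"fingers":-1},{"offset":[-0.582,1,-0.6],"twist":[0,0,0],"fingers":-1}])

```text
clock: 29.45
position: [0.6057, -0.1101, 0.1239]
ee_rot: [-2.222, -2.22, 0.002]
force: [-0.3, -0.5, -1.0]
width: 0.412
gripper_force: 15.0
```

Run:
```python
from h import *
o=observe(); M=R.from_rotvec(o['ee_rot']).as_matrix(); print(o['position']); print((M.T@(np.array([.6176,-.1091,.044])-o['position'])/.15).round(3))
```

```text
[ 0.60571151 -0.11005802  0.12390709]
[0.007 0.08  0.533]
```

>>> jog_arm(plan=[{"offset":[0.003,0.075,0.05],"twist":[0,0,0],"fingers":-1},{"offset":[0.003,0.075,0.2],"twist":[0,0,0],"fingers":-1},{"offset":[0.003,0.075,0.35],"twist":[0,0,0],"fingers":-1},{"offset":[0.003,0.075,0.46],"twist":[0,0,0],"fingers":-1},{"offset":[0.003,0.075,0.5],"twist":[0,0,0],"fingers":-1},{"offset":[0.003,0.075,0.52],"twist":[0,0,0],"fingers":-1},{"offset":[0.003,0.075,0.535],"twist":[0,0,0],"fingers":-1},{"offset":[0.003,0.075,0.535],"twist":[0,0,0],"fingers":-1}])

```text
clock: 30.45
position: [0.6187, -0.1088, 0.0446]
ee_rot: [2.221, 2.221, 0.001]
force: [0.1, -0.3, 2.3]
width: 0.413
gripper_force: 15.0
```

>>> jog_arm(plan=[{"offset":[0,-0.004,0.003],"twist":[0,0,0],"fingers":-1},{"offset":[0,-0.004,0.003],"twist":[0,0,0],"fingers":-0.1},{"offset":[0,-0.004,0.003],"twist":[0,0,0],"fingers":0.1},{"offset":[0,-0.004,0.003],"twist":[0,0,0],"fingers":0.2},{"offset":[0,-0.004,0.003],"twist":[0,0,0],"fingers":0.2},{"offset":[0,-0.004,-0.2],"twist":[0,0,0],"fingers":0.2},{"offset":[0,-0.004,-0.5],"twist":[0,0,0],"fingers":0.2},{"offset":[0,0,-0.8],"twist":[0,0,0],"fingers":0.2},{"offset":[0,-0.3,-1],"twist":[0,0,0],"fingers":0.2},{"offset":[0,-0.6,-1],"twist":[0,0,0],"fingers":0.2},{"offset":[0,-1,-1],"twist":[0,0,0],"fingers":0.2},{"offset":[0,-1,-1],"twist":[0,0,0],"fingers":0.2}])

```text
clock: 31.95
position: [0.4628, -0.1086, 0.1933]
ee_rot: [-2.22, -2.216, 0.001]
force: [0.5, -0.6, 0.5]
width: 0.601
gripper_force: 0.0
```

>>> jog_arm(plan=[{"offset":[-0.4,-0.3,0],"twist":[0,0,0],"fingers":0.2},{"offset":[-0.7,-0.5,0],"twist":[0,0,0],"fingers":0.2},{"offset":[-1,-0.7,0],"twist":[0,0,0],"fingers":0.2},{"offset":[-1,-0.7,0],"twist":[0,0,0],"fingers":0.2},{"offset":[-1,-0.7,0],"twist":[0,0,0],"fingers":0.2}])

```text
clock: 32.58
position: [0.3639, -0.2588, 0.194]
ee_rot: [2.221, 2.221, 0.0]
force: [-0.3, 0.1, -0.1]
width: 0.597
gripper_force: 0.0
```

Run:
```python
from h import *
for n in('top','side'): i=get_image(n); cv2.imwrite(f'pics/{n}8.png',i[:,:,::-1])
for t,x in dict(tall_bottle=(.6487,.1289),dropper_bottle=(.6384,.0496),green_bottle=(.628,-.0297),small_jar=(.6176,-.1091)).items(): print(t,locate(t,x,.01))
print(locate('jigger',(.461,.1886)))
print(observe()['position'])
a=cv2.imread('pics/top8.png')[110:240,220:420];b=cv2.imread('pics/side8.png')[70:290,230:430]
cv2.imwrite('pics/c8.png',np.hstack([cv2.resize(a,(500,325)),cv2.resize(b,(295,325))]))
```

```text
tall_bottle {'top': (array([0.6492, 0.1291]), np.float64(0.073))}
dropper_bottle {'top': (array([0.6381, 0.0493]), np.float64(0.064))}
green_bottle {'top': (array([ 0.6257, -0.0277]), np.float64(0.159))}
small_jar {'top': (array([ 0.6183, -0.1107]), np.float64(0.107))}
{'top+side': (array([0.4618, 0.1897]), np.float64(0.344)), 'top': (array([0.4617, 0.1887]), np.float64(0.104)), 'side': (array([0.4608, 0.1908]), np.float64(0.228))}
[ 0.36334336 -0.2586593   0.19391297]
```

View pics/c8.png

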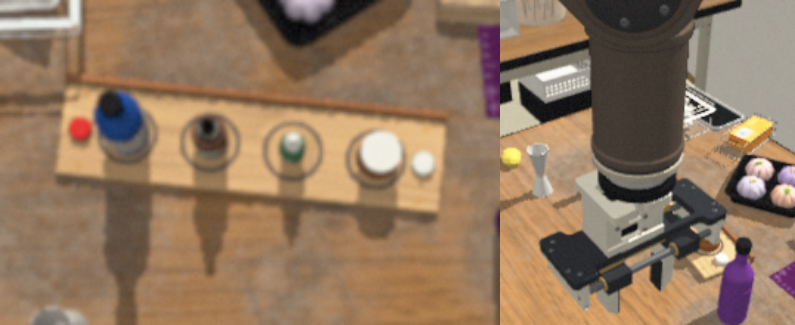

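All four stand on their rings within about 3 mm, in the right order from the red stud to the white. The arm is clear.

```bash
python3 -c "
from cell import *
print(sign_off())"
```

```text
the job is handed in; nothing more can be done
None
```

The job is handed in: tall bottle, dropper bottle, green bottle and small jar stand on the rings from red stud to white, each measured within about 3 mm of its ring centre; none fell, the jigger and yellow lump were left alone, and it took about 33 s.

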